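Inspect a moulded link under the reading lens

ROBOT

A 6-joint arm with a two-finger parallel gripper is mounted at the origin on the work surface. World frame = base frame: x ahead of the robot, y to its left, z up, the work surface at z = 0. Lengths are in mm, angles in rad, forces in N, time in s.
With the tool pointing down it reaches from about 275 to 750 mm from the base axis. Payload 10.2 kg.
Tool frame: the origin (TCP) lies midway between the tips of the shut fingers; the grasp point (between the pads) lies 19 mm behind it; z points along the fingers, y is the direction in which the jaws open and shut (so a half turn about z gives the same grasp; the last joint's range is limited). The gripper opens to 85 mm and grips with 20 to 120 N. Pads are 22 mm wide; open, the fingers measure 114 mm over their backs; the gripper's body (76 mm by 85 mm) begins 54 mm behind the grasp point. The pads swing forward as they close: fully open they stand 13 mm farther back than shut.
Start: joints at [0.921, 0.313, 1.498, -0, 1.331, -0.223], TCP at [217.342, 477.905, 193.094] pointing down, gripper open.
Joint ranges: [-2.94, 2.94], [-0.97, 2.17], [0.19, 2.56], [-1.23, 4.37], [0.02, 3.11], [-2.88, 2.88]. Speed limits (rad/s): [2.39, 2.39, 3.01, 3.14, 3.14, 3.14].

INTERFACE

Orientations are given as a unit quaternion [w, x, y, z].
In Python, from rig import ctrl gives the robot as it stands.
- The arm moves only by the tool carry_out, never from a script. Its argument "plan" is a list of rows, each a list of 3 entries, a list of its own where there are three numbers: the finger opening in mm, from 0 to 85.4, then the shift along the tool's x, y, z in mm, then the turn, a rotation vector about the tool's x, y, z in units of 6 degrees (1.0 is 6 degrees). In form: [[grip, [x, y, z], [ax, ay, az]], ...]. A call has 1 to 20 rows; each row shifts and turns the commanded pose from where the row before left it, along the tool's axes as they then stand; what a row does not reach is not made up. A row lasts 1/12 s, in which the tool goes at most 41.7 mm and 7.16 degrees, less where a joint would pass 70% of its speed; a pose out of reach is approached as far as the arm can. A call with a gripper value outside its range is refused whole. The fingers move at their own pace and stop on an object; "grip_force" is the grip in N (left out, the last holds). Time passes only in rows, so rows that do not move let the fingers close. It gives the time, the measured TCP pose, the force and the opening at its end, in the units of the state.
- ctrl.sense(): the state, without advancing time (a new reading comes with each control period).
- ctrl.capture(name): name is "side" or "top" or "wrist"; returns a dict with "color" (400x640x3 uint8, blue, green, red), "range_z" (400x640 float32, mm along the optical axis (not along the pixel's ray), 0 where there is no reading), "fx", "fy", "cx", "cy" (pixels), "cam_to_world" (4x4, takes a point from camera to world coordinates); the wrist camera has in their place "tool_from_camera" (4x4, takes a point from camera to tool coordinates, whose origin is the TCP and whose axes are the flange's). Camera axes: x right, y up, looking along -z (the intrinsics and any distortion apply to the point x, -y, -z); pixel columns grow to the right and rows downward; lengths in mm; the calibration is good to about 2 mm. A picture is of the moment at which its call begins: read the wrist's pose just before it.
- ctrl.finish_job(): hands the job in, once; it reports no verdict.
The state is a dict: "time_s": time; "joints": joint angles; "dq": joint speeds; "tau": joint torques, N m; "eef_pos": TCP position; "ee_rot": TCP orientation; "force": force on the tool from outside, world axes, zero at the start; "wrist_torque": the same for the moment, N m; "grip_width": opening from 0.0 (shut) to 1.0 (fully open).
Only numpy, scipy, OpenCV 4.12 (cv2) and the standard library are available. Lean on these libraries where they do the work, as an engineer would, in place of code of your own. Each camera call takes 0.05 s, during which the arm holds its last target.

TASK

Pull the tray out of the low white cabinet to its stop, then take the reading lens by its handle and hold it level, centred over the middle of the long two-lobed link in the tray (not the round cap), with the lens at the height of the pointer's tip on the gauge rod. Finish while holding it there, still and clear of everything; leave the tray out with both parts lying in it, and do not shift the pointer or the other things on the bench.

Things in the scene. Friction and masses are not known exactly. Their poses are not given: they have to be found in the camera images.
- cabinet: Fixed low white metal cabinet, 240 mm deep (x) x 240 wide (y) x 95 high, origin at the centre of its underside, on the bench. Its -x face (the front, x = -120 mm, towards the robot) is the front panel of its one tray; a steel gauge rod, 10 mm across, stands on its top at x = -88, y = +102 mm, up to 245 mm above the bench. Yaw up to 0.2 rad.
- tray (a joint): Slide of the tray: 0 shut, grows as the tray comes out along the cabinet's own -x, stop at 0.140 m. It may start slightly open (up to 0.015). Friction about 2 N plus 6 N per m/s; it stays where it is left. The tray is 212 mm wide, its side walls end 40 mm above the bench, its floor's upper side lies 16 mm above the bench, its front panel (236 mm wide, 14 mm thick) ends 84 mm above the bench.
- tray_handle (a point): Middle of the tray's handle, moves with the tray, axes as the cabinet's: a level round steel bar 12 mm thick and 110 mm long along the cabinet's y, its axis 45 mm in front of the front panel, 65 mm above the bench, on two posts 48 mm either side of the middle.
- tray_mid (a point): Point on the tray's floor, 94 mm behind the front face of its front panel, mid-width; moves with the tray, axes as the cabinet's.
- focus_mark (a point): Tip of the pointer: a thin level steel needle (5 mm thick) that juts from a black clamp (20 x 24 x 18 mm) on the gauge rod, along the cabinet's -x, its tip 28 mm in front of the cabinet's front face and 102 mm to the cabinet's +y. z is up; the height of this point is the focal height, at which the lens shall be held (145 to 215 mm above the bench, differs from run to run).
- link_part: The part to inspect, loose in the tray: brown moulded link like a dog bone, two round lobes (46 mm across, 16 mm high, 56 mm apart along its x) joined by a neck 22 mm wide and 14 mm high with a small steel disc in its middle; 102 mm long in all. Origin at the middle of its underside. It lies in the left or the right half of the tray and travels with it.
- cap_part: Other part in the tray: brown round cap, 46 mm across and 16 mm high with a 20 mm boss to 24 mm. Origin at the centre of its underside. Not to be inspected.
- loupe: Reading lens lying flat on the bench, left or right of the cabinet: black ring 72 mm across and 14 mm high with a clear lens, and a straight black handle to its own -x. Origin under the lens centre, z up through the lens. The handle is a bar 20 mm wide (y) and 20 mm high (z = 0 to 20 mm), from x = -50 to -150 mm; a thin steel neck joins it to the ring. 70 to 120 g.
- loupe_lens (a point): Centre of the lens in the reading lens, 7 mm above loupe's origin; axes as the loupe's (z is the lens axis, +z up as it lies).
- brush: Bystander, to be left alone: flat brush lying on the bench along its own x, 200 mm long, handle to its -x; it lies on the opposite side of the cabinet from the loupe. Origin at the centre of its underside.
- bottle: Bystander, to be left alone: white bottle, 48 mm across, 130 mm high. Origin at the centre of its underside.
- jar: Bystander, to be left alone: amber jar with a white lid, 60 mm across, 70 mm high. Origin at the centre of its underside.
- reel: Bystander, to be left alone: empty clear reel, 90 mm across, 22 mm high. Origin at the centre of its underside.
- blister: Bystander, to be left alone: clear tray with nine pockets, 200 x 150 x 30 mm. Origin at the centre of its underside.
Mind the look-alikes: they are no part of the job. Of the things shaped like the loupe, the black one is meant.

How it is judged:
By the outcome, as a careful person would: the job done as asked, in the order asked, and still so for the second after the job is handed in, while the arm keeps its last pose, push and grip.
It also fails if it takes over 53 s, if anything falls off the work surface, if the arm or the gripper's body presses on something with over 40 N, if the wrist force passes 120 N, or if a joint passes its speed limit or range.

## Working session

There is one attempt and no reset: what is moved stays moved. The work goes in short steps, Python scripts to look and compute and a tool call to move; the robot and the scene stay as the last step left them, time stands still between calls to the robot, and variables do not carry over. Pictures are saved under pics/ and viewed, and the job is handed in when it is done.

Besides the shell and the picture viewer there is one more tool, called by a JSON object that holds its "op" and its "data", one argument or row to a line. carry_out: Moves the arm, as the interface text tells. Its arguments: {"type":"object","properties":{"plan":{"type":"array"},"grip_force":{"type":"number"}},"required":["plan"]}

```bash
ls; mkdir -p pics
python3 - <<'E'
from rig import ctrl
import cv2,numpy as np
print(ctrl.sense())
for n in ["side","top","wrist"]:
    c=ctrl.capture(n)
    cv2.imwrite(f"pics/{n}0.png",c["color"])
    np.savez(f"{n}0.npz",**c)
    print(n,c["fx"],c["fy"],c["cx"],c["cy"],c.keys())
    print(np.round(c.get("cam_to_world",c.get("tool_from_camera")),3).tolist())
E
```

```text
pics
{'time_s': 0.0, 'joints': array([ 9.20607048e-01,  3.13471781e-01,  1.49850158e+00, -2.43254249e-05,
        1.33096400e+00, -2.23405757e-01]), 'dq': array([-1.51938592e-03, -2.26781812e-03, -5.06183226e-04,  1.04820603e-03,
       -1.48137306e-03,  1.73460348e-06]), 'tau': array([-7.22320260e-05, -4.12268186e+01, -2.59743780e+01, -1.70413450e-04,
        4.10268927e-03,  3.52072846e-05]), 'eef_pos': array([217.14064628, 477.63527125, 192.49968087]), 'ee_rot': array([-2.73728617e-04,  2.11773063e-01,  9.77318637e-01, -6.14223902e-04]), 'force': array([-0.19732409,  0.68139127, -0.28280579]), 'wrist_torque': array([0.00604284, 0.01398579, 0.04108177]), 'grip_width': 0.994514933597029}
side 455.1895582824485 455.1895582824485 312.6722294401232 202.19277237946883 dict_keys(['color', 'range_z', 'fx', 'fy', 'cx', 'cy', 'cam_to_world'])
[[0.808, 0.383, -0.448, -153.527], [-0.59, 0.513, -0.624, -940.639], [-0.009, 0.768, 0.64, 1068.028], [0.0, 0.0, 0.0, 1.0]]
top 427.71147669481377 427.71147669481377 318.4226369535405 203.0503725251894 dict_keys(['color', 'range_z', 'fx', 'fy', 'cx', 'cy', 'cam_to_world'])
[[-0.054, 0.978, -0.202, 186.082], [-0.999, -0.054, 0.006, -14.125], [-0.006, 0.202, 0.979, 1691.913], [0.0, 0.0, 0.0, 1.0]]
wrist 279.02797164577964 279.02797164577964 321.39628347973587 205.41863188695427 dict_keys(['color', 'range_z', 'fx', 'fy', 'cx', 'cy', 'tool_from_camera'])
[[0.0, 0.954, 0.3, 76.443], [1.0, 0.0, -0.001, -0.707], [-0.001, 0.3, -0.954, -180.886], [0.0, 0.0, 0.0, 1.0]]
```

View pics/side0.png

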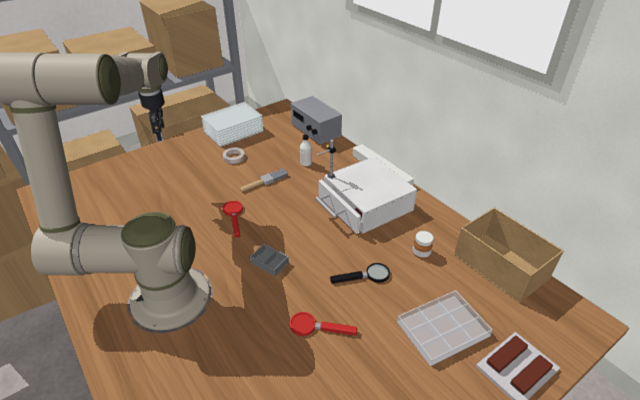

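View pics/top0.png

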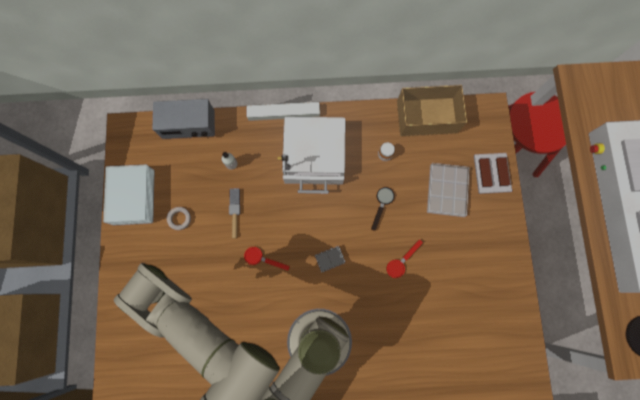

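View pics/wrist0.png

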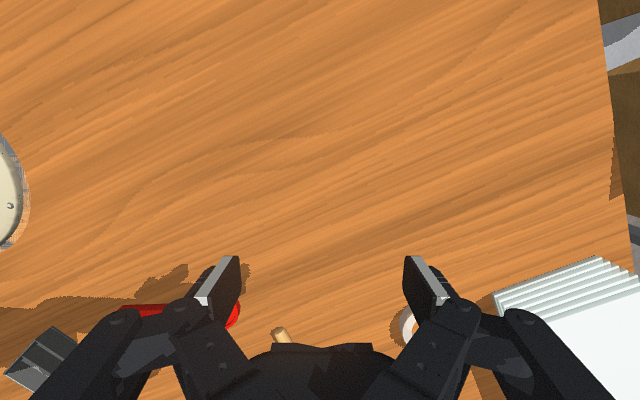

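The candidates for the loupe in the top view are the black lens, ring (385,196) and handle (377,226), and two red lenses, (254,256) and (397,268). By the description I choose the black one. Next come close crops of it and of the cabinet.

```bash
cat > h.py <<'E'
import numpy as np,cv2
from scipy.spatial.transform import Rotation as R
def ray(c,u,v,T=None):
    T=c["cam_to_world"] if T is None else T
    d=np.array([(u-c["cx"])/c["fx"],-(v-c["cy"])/c["fy"],-1.0])
    return T[:3,3],T[:3,:3]@d
def onz(c,u,v,z,T=None):
    o,d=ray(c,u,v,T); return o+d*(z-o[2])/d[2]
def proj(c,p,T=None):
    T=c["cam_to_world"] if T is None else T
    q=T[:3,:3].T@(np.asarray(p,float)-T[:3,3]); return np.array([c["cx"]+c["fx"]*q[0]/-q[2],c["cy"]+c["fy"]*-q[1]/-q[2]])
def cloud(c,T=None):
    T=c["cam_to_world"] if T is None else T
    z=c["range_z"].astype(float); v,u=np.mgrid[:z.shape[0],:z.shape[1]]
    p=np.stack([(u-c["cx"])/c["fx"]*z,-(v-c["cy"])/c["fy"]*z,-z],-1)
    P=p@T[:3,:3].T+T[:3,3]; P[z==0]=np.nan; return P
def toolT(s):
    q=s["ee_rot"]; T=np.eye(4); T[:3,:3]=R.from_quat([q[1],q[2],q[3],q[0]]).as_matrix(); T[:3,3]=s["eef_pos"]; return T
def twopt(r1,r2):
    (a,d),(b,e)=r1,r2; n=np.stack([d,-e],1); t,*_=np.linalg.lstsq(n,b-a,rcond=None)
    p,q=a+d*t[0],b+e*t[1]; return (p+q)/2,np.linalg.norm(p-q)
E
python3 - <<'E'
import numpy as np,cv2
from h import *
t=dict(np.load("top0.npz"));s=dict(np.load("side0.npz"))
a=cv2.resize(t["color"][100:240,265:405],None,fx=4,fy=4,interpolation=cv2.INTER_CUBIC)
cv2.imwrite("pics/topc.png",a)
a=cv2.resize(s["color"][130:290,300:450],None,fx=3.7,fy=3.7,interpolation=cv2.INTER_CUBIC)
cv2.imwrite("pics/sidec.png",a)
P=cloud(t)
hsv=cv2.cvtColor(t["color"],cv2.COLOR_BGR2HSV)
# cabinet top
m=(P[...,2]>85)&(P[...,2]<105)&(hsv[...,1]<40)&(hsv[...,2]>150)
m[:,:270]=0;m[:,350:]=0
q=P[m]; print(len(q),np.median(q[:,2]),q.min(0),q.max(0)); 
print(cv2.minAreaRect(q[:,:2].astype(np.float32)))
# black loupe
m=(hsv[...,2]<70); m[:180]=0;m[240:]=0;m[:,:360]=0;m[:,405:]=0
q=np.array([onz(t,u,v,15) for v,u in np.argwhere(m)]); print(len(q)); print(cv2.minAreaRect(q[:,:2].astype(np.float32)))
z=P[m][:,2];print(np.nanmedian(z))
for v,u in [(197,385),(226,377),(150,387),(188,320),(230,420),(196,371)]:
    print(u,v,P[v,u],hsv[v,u])
E
```

```text
3208 95.5651634081172 [ 607.36602292 -144.01437973   85.00471217] [873.40476441 108.69365108 104.9741957 ]
((739.2730102539062, -16.008636474609375), (239.4134979248047, 253.6303253173828), 86.09193420410156)
99
((458.2931213378906, -253.09739685058594), (16.85167694091797, 93.49205780029297), 65.7081298828125)
19.86374905837272
385 197 [ 544.54574869 -293.40659523    4.76334525] [ 39  13 135]
377 226 [ 428.7669779  -251.78630769    2.71290162] [ 13 136  79]
387 150 [ 719.95411871 -306.495192     72.34981437] [ 30   3 183]
320 188 [599.31613224 -33.65777715  -6.9529547 ] [ 14 131 128]
420 230 [ 403.49488908 -421.35380027    1.40117386] [ 15 143 141]
371 196 [ 553.87927475 -238.61729896   -4.78898599] [ 15 140 138]
```

View pics/topc.png

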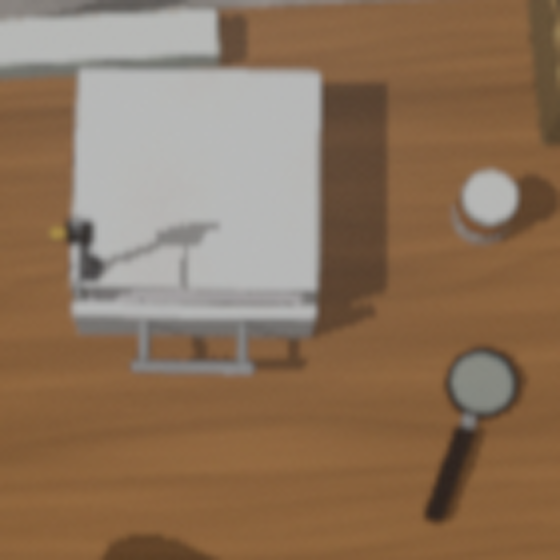

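View pics/sidec.png

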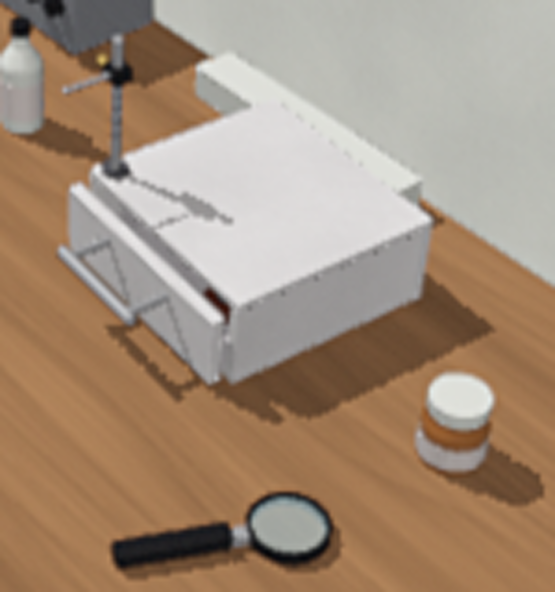

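The crops show a black lens with a pale steel neck, ring at about (385,196) in the top view. That confirms the choice, since both others are red. The tray is slightly open, and the parts are hidden inside. The pointer tip is near (317,154) in the side view. Next I measure the handle bar and the cabinet.

Run:
```python
import numpy as np,cv2
from h import *
t=dict(np.load("top0.npz"));s=dict(np.load("side0.npz"))
tc=lambda x,y:(265+(x+.5)/4-.5,100+(y+.5)/4-.5)
sc=lambda x,y:(300+(x+.5)/3.7-.5,130+(y+.5)/3.7-.5)
A=onz(t,*tc(132,367),65);B=onz(t,*tc(253,370),65)
print("bar top",A,B,(A+B)/2,np.degrees(np.arctan2((A-B)[0],(A-B)[1])))
A=onz(s,*sc(62,250),65);B=onz(s,*sc(130,318),65);print("bar side",A,B,(A+B)/2)
# cab top corners z 95
c=[onz(t,*tc(*p),95) for p in [(77,70),(321,72),(319,290)]]
print(np.round(c,1)); d=c[0]-c[1];print("yaw",np.degrees(np.arctan2(-d[0],d[1])),"ctr",(c[0]+c[2])/2)
print("back edge side",[np.round(onz(s,*sc(*p),95),1) for p in [(432,222),(233,308),(105,175)]])
print("tip",onz(s,*sc(65,90),180), twopt(ray(s,*sc(65,90)),ray(t,*tc(83,268))))
print("clamp",twopt(ray(s,*sc(118,75)),ray(t,*tc(79,232))))
```

```text
bar top [573.14071637  55.2047599   65.        ] [563.56151599 -62.61563338  65.        ] [568.35111618  -3.70543674  65.        ] 4.648118817317947
bar side [575.62855201  51.328763    65.        ] [567.05105205 -62.95723845  65.        ] [571.33980203  -5.81423772  65.        ]
[[ 872.2   95.1   95. ]
 [ 856.3 -147.1   95. ]
 [ 632.3 -130.1   95. ]]
yaw -3.750697167685109 ctr [752.26564572 -17.53139553  95.        ]
back edge side [array([ 854.1, -151.2,   95. ]), array([ 626. , -132.8,   95. ]), array([655.4,  89. ,  95. ])]
tip [636.46021009 128.07086472 180.        ] (array([623.68418583,  93.78358971, 206.9829548 ]), np.float64(21.029039229306246))
clamp (array([669.78920228,  91.47813863, 202.59947989]), np.float64(1.6600706234498301))
```

{"op": "carry_out", "data": {
  "plan": [
    [60,[0,0,-6],[0,0,1.165]],
    [60,[0,0,-6],[0,0,1.165]],
    [60,[0,0,-6],[0,0,1.165]],
    [60,[0,0,-6],[0,0,1.165]],
    [60,[0,0,-6],[0,0,1.165]],
    [60,[0,0,-6],[0,0,1.165]],
    [60,[0,0,-6],[0,0,1.165]],
    [60,[0,0,-6],[0,0,1.165]],
    [60,[0,0,-6],[0,0,1.165]],
    [60,[0,0,-6],[0,0,1.165]]
  ]
}}

```text
time_s: 0.98
eef_pos: [217.3, 477.8, 253.1]
ee_rot: [0.0, 0.735, 0.678, -0.0]
force: [-0.1, 0.1, -0.2]
grip_width: 0.703
```

{"op": "carry_out", "data": {
  "plan": [
    [60,[-28.8,19.3,-3],[0,0,0]],
    [60,[-28.8,19.3,-3],[0,0,0]],
    [60,[-28.8,19.3,-3],[0,0,0]],
    [60,[-28.8,19.3,-3],[0,0,0]],
    [60,[-28.8,19.3,-3],[0,0,0]],
    [60,[-28.8,19.3,-3],[0,0,0]],
    [60,[-28.8,19.3,-3],[0,0,0]],
    [60,[-28.8,19.3,-3],[0,0,0]],
    [60,[-28.8,19.3,-3],[0,0,0]],
    [60,[-28.8,19.3,-3],[0,0,0]],
    [60,[-28.8,19.3,-3],[0,0,0]],
    [60,[-28.8,19.3,-3],[0,0,0]],
    [60,[-28.8,19.3,-3],[0,0,0]],
    [60,[-28.8,19.3,-3],[0,0,0]],
    [60,[-28.8,19.3,-3],[0,0,0]],
    [60,[-28.8,19.3,-3],[0,0,0]],
    [60,[0,0,0],[0,0,0]],
    [60,[0,0,0],[0,0,0]]
  ]
}}

```text
time_s: 2.48
eef_pos: [490.5, -6.2, 300.4]
ee_rot: [-0.001, 0.734, 0.679, -0.0]
force: [-1.2, 0.1, -0.3]
grip_width: 0.704
```

```bash
cat >> h.py <<'E'
def look(name,tag):
    from rig import ctrl
    s=ctrl.sense(); c=ctrl.capture(name)
    if name=="wrist": c["T"]=toolT(s)@c["tool_from_camera"]; c["cam_to_world"]=c["T"]
    np.savez(tag+".npz",**c); cv2.imwrite(f"pics/{tag}.png",c["color"]); return s,c
E
python3 - <<'E'
from h import *
s,c=look("wrist","w1")
print(s["time_s"],s["eef_pos"],s["ee_rot"],s["joints"],s["grip_width"],s["force"])
print(c["T"].round(3).tolist())
E
```

```text
2.4833 [490.5466266   -6.16474209 300.4312583 ] [-6.00493469e-04  7.34280398e-01  6.78845949e-01 -3.37555515e-04] [-2.51960070e-01  1.82138491e-01  1.38868047e+00  8.33538589e-05
  1.57214890e+00 -1.73543755e-01] 0.7041001229756522 [-1.20884392  0.09222853 -0.28284809]
[[0.997, 0.074, 0.024, 496.508], [-0.078, 0.952, 0.297, 69.34], [-0.001, -0.298, 0.954, 481.342], [0.0, 0.0, 0.0, 1.0]]
```

View pics/w1.png

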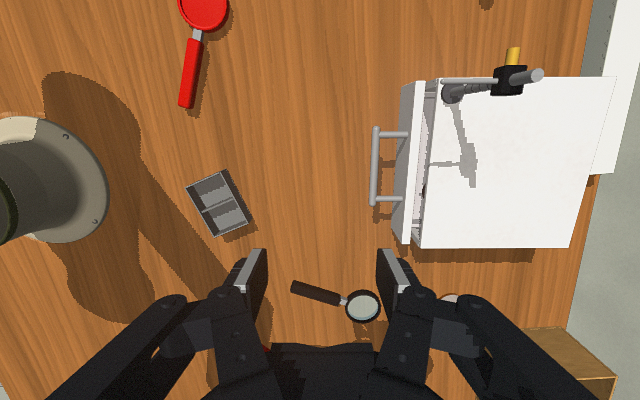

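The wrist picture shows the handle bar from (376,127) to (373,204), the pointer at about (440-495,80), and the black lens with its ring at (363,306) and handle end at (293,287).

Run:
```python
from h import *
c=dict(np.load("w1.npz"))
a=cv2.resize(c["color"][50:260,350:630],None,fx=2.8,fy=2.8,interpolation=cv2.INTER_CUBIC);cv2.imwrite("pics/w1c.png",a)
a=cv2.resize(c["color"][265:345,270:410],None,fx=5,fy=5,interpolation=cv2.INTER_CUBIC);cv2.imwrite("pics/w1l.png",a)
P=cloud(c)
sel=np.zeros(P.shape[:2],np.uint8); sel[110:220,360:385]=1
m=(sel>0)&(P[...,2]>50)&(P[...,2]<85)
q=P[m];print(len(q),q.min(0),q.max(0),np.median(q,0));r=cv2.minAreaRect(q[:,:2].astype(np.float32));print(r)
m=(P[...,2]>90)&(P[...,2]<100);m[:,:410]=0;q=P[m];print(len(q),np.median(q[:,2]));print(cv2.minAreaRect(q[:,:2].astype(np.float32)))
m=(P[...,2]>78)&(P[...,2]<90);m[:,:395]=0;m[:,432:]=0;q=P[m];print(len(q),np.median(q[:,2]));print(cv2.minAreaRect(q[:,:2].astype(np.float32)))
for u,v in [(510,80),(535,75),(470,80),(445,81)]:print(u,v,P[v,u])
```

```text
736 [559.90073065 -66.37013188  62.98265485] [584.64517204  52.86645156  72.73927981] [569.30010772  -4.24440626  69.83064295]
((573.3568115234375, -6.915275573730469), (119.34834289550781, 23.680315017700195), 88.29884338378906)
26775 95.25600397038954
((781.298828125, -177.01901245117188), (276.7848205566406, 605.130615234375), 10.40363597869873)
1844 84.01283594415807
((627.0516357421875, -11.668510437011719), (237.13961791992188, 28.112966537475586), 86.15145111083984)
510 80 [659.65519918  87.86365201 221.41876727]
535 75 [663.01207858  88.19266335 245.97528829]
470 80 [631.26326784  91.47744983 209.91199239]
445 81 [608.74149957  92.33389641 210.64550092]
```

View pics/w1c.png

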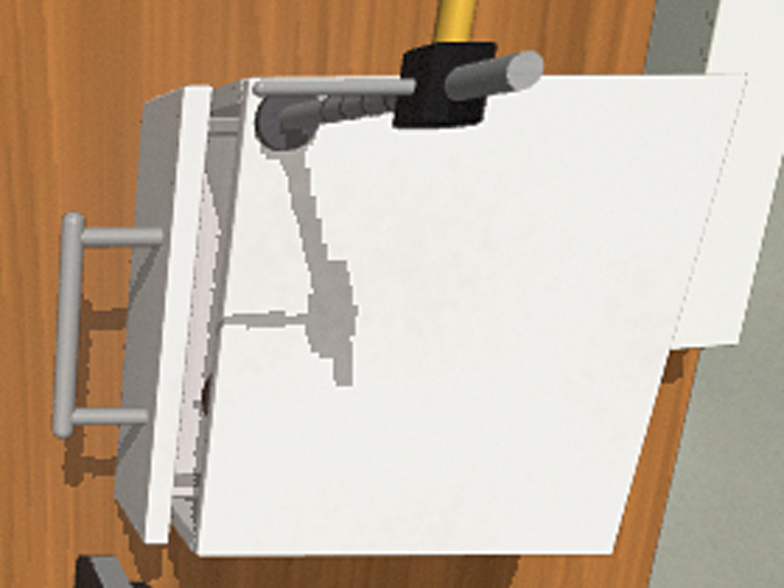

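View pics/w1l.png

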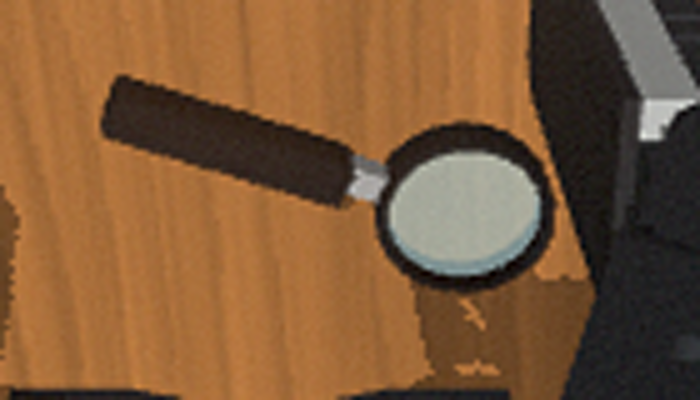

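The bar centre is at about (569.5,-6,65), the yaw is about -4°, and the needle is at about z 208. The wrist camera sits on the +y side, so I grip the bar 25 mm towards -y to keep clear of the pointer.

{"op": "carry_out", "data": {
  "plan": [
    [42,[-6.3,26.3,8],[0,0,0]],
    [42,[-6.3,26.3,8],[0,0,0]],
    [42,[-6.3,26.2,8],[0,0,0]],
    [42,[0,0,24],[0,0,0]],
    [42,[0,0,30],[0,0,0]],
    [42,[0,0,30],[0,0,0]],
    [42,[0,0,30],[0,0,0]],
    [42,[0,0,30],[0,0,0]],
    [42,[0,0,0],[0,0,0]],
    [42,[0,0,0],[0,0,0]]
  ]
}}

```text
time_s: 3.37
eef_pos: [566.9, -28.7, 133.2]
ee_rot: [-0.001, 0.733, 0.68, -0.0]
force: [-0.1, 0.5, 1.3]
grip_width: 0.49
```

Run:
```python
from h import *
s,c=look("wrist","w2")
print(s["time_s"],s["eef_pos"],s["ee_rot"],s["grip_width"],s["force"])
s,c=look("side","s2"); cv2.imwrite("pics/s2c.png",cv2.resize(c["color"][60:260,230:450],None,fx=3,fy=3,interpolation=cv2.INTER_CUBIC))
```

```text
3.3667 [566.85457253 -28.73987859 133.19845315] [-7.90478342e-04  7.33027736e-01  6.80198152e-01 -4.34130668e-04] 0.48995910529588915 [-0.08949444  0.48056938  1.31649545]
```

View pics/w2.png

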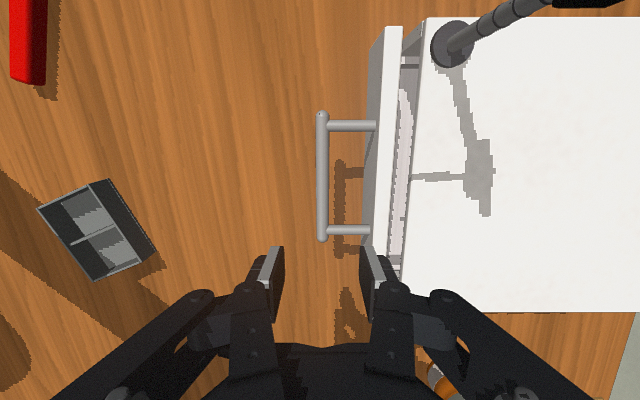

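View pics/s2c.png

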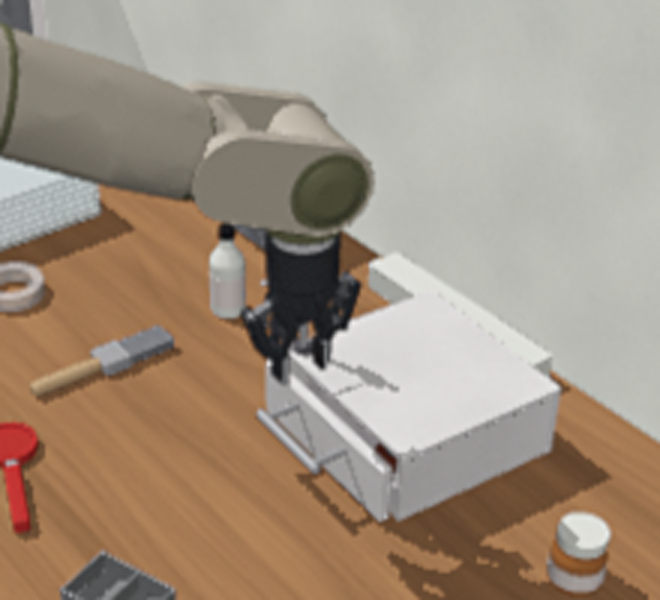

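{"op": "carry_out", "data": {
  "plan": [
    [42,[0,0,20],[0,0,0]],
    [42,[0,0,20],[0,0,0]],
    [42,[0,0,16],[0,0,0]],
    [42,[0,0,13],[0,0,0]],
    [42,[0,0,12],[0,0,0]],
    [42,[0,0,0],[0,0,0]]
  ]
}}

```text
time_s: 3.97
eef_pos: [567.4, -29.6, 52.0]
ee_rot: [-0.0, 0.733, 0.68, -0.0]
force: [-0.7, -0.1, 0.3]
grip_width: 0.494
```

{"op": "carry_out", "data": {
  "plan": [
    [8,[0,0,0],[0,0,0]],
    [8,[0,0,0],[0,0,0]],
    [8,[0,0,0],[0,0,0]],
    [8,[0,0,0],[0,0,0]],
    [8,[0,0,0],[0,0,0]],
    [8,[0,0,0],[0,0,0]]
  ],
  "grip_force": 30
}}

```text
time_s: 4.47
eef_pos: [567.5, -29.8, 52.4]
ee_rot: [0.0, 0.733, 0.68, 0.0]
force: [-0.0, -0.0, 0.5]
grip_width: 0.096
```

Run:
```python
from h import *
s,c=look("wrist","w3")
print(s["time_s"],s["eef_pos"],s["ee_rot"],s["grip_width"],s["force"])
```

```text
4.4667 [567.53945874 -29.84776263  52.42274741] [1.87465373e-04 7.33450257e-01 6.79743091e-01 1.25528177e-04] 0.09616043552385753 [-0.00491122 -0.03010197  0.50417195]
```

View pics/w3.png

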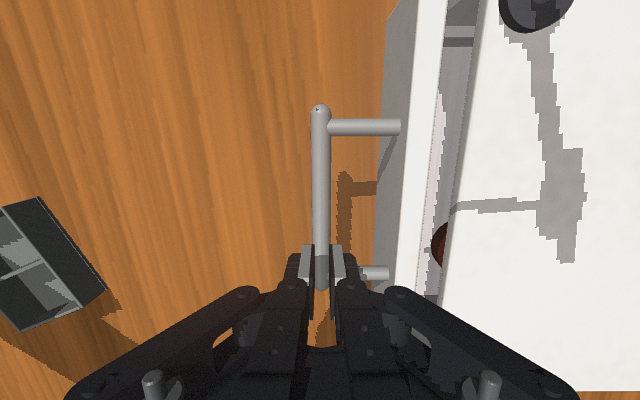

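{"op": "carry_out", "data": {
  "plan": [
    [0,[0,0,0],[0,0,0]],
    [0,[0,0,0],[0,0,0]],
    [0,[0,0,0],[0,0,0]]
  ],
  "grip_force": 40
}}

```text
time_s: 4.77
eef_pos: [567.4, -29.8, 52.1]
ee_rot: [-0.0, 0.733, 0.68, -0.0]
force: [-0.3, -0.6, 0.1]
grip_width: 0.001
```

{"op": "carry_out", "data": {
  "plan": [
    [0,[0,-1.5,0],[0,0,0]],
    [0,[0,-3,0],[0,0,0]],
    [0,[0,-5,0],[0,0,0]],
    [0,[0,-5,0],[0,0,0]],
    [0,[0,-5,0],[0,0,0]],
    [0,[0,0,0],[0,0,0]]
  ]
}}

```text
time_s: 5.27
eef_pos: [546.9, -28.2, 52.1]
ee_rot: [-0.0, 0.733, 0.68, -0.0]
force: [0.5, 0.6, -0.1]
grip_width: 0.0
```

Run:
```python
from h import *
s,c=look("wrist","w4")
print(s["time_s"],s["eef_pos"],s["grip_width"],s["force"])
P=cloud(c)
for v,u in [(250,306),(250,338),(200,322),(150,322),(260,310),(300,310)]: print(u,v,P[v,u])
s,c=look("side","s4"); cv2.imwrite("pics/s4c.png",cv2.resize(c["color"][100:260,270:430],None,fx=3.7,fy=3.7,interpolation=cv2.INTER_CUBIC))
```

```text
5.2667 [546.94727696 -28.19448703  52.11334649] 9.387695053681611e-05 [ 0.47471681  0.58077562 -0.1001795 ]
306 250 [ 5.29761057e+02 -6.68872319e+01  4.43678659e-01]
338 250 [559.07120931 -68.75671021   1.161766  ]
322 200 [ 5.48015822e+02 -2.03461430e+01  1.89696171e-01]
322 150 [551.22924501  22.29328681  -0.74534369]
310 260 [542.1366138  -17.70419085 111.69678707]
310 300 [543.53829143 -16.45241575 144.7586086 ]
```

View pics/w4.png

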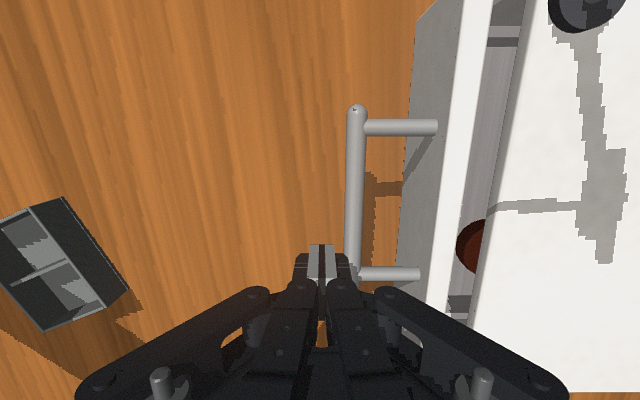

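View pics/s4c.png

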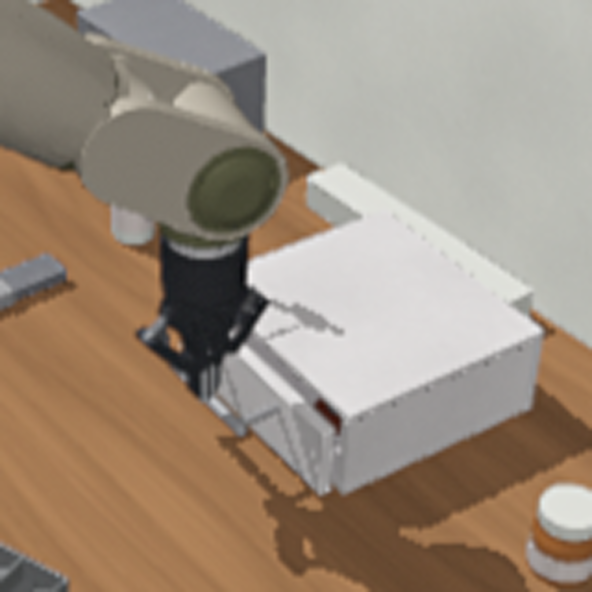

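Run:
```python
from h import *
for f,pts in [("w3",[(322,150),(322,200),(322,230),(322,255),(322,270),(322,285),(306,250),(306,260),(338,250),(380,272)]),("w4",[(355,150),(355,200),(355,230),(354,260),(321,248),(315,247),(328,247),(312,247),(400,272)])]:
    c=dict(np.load(f+".npz"));P=cloud(c);T=c["cam_to_world"]
    print(f,"cam",T[:3,3].round(1))
    for u,v in pts: print(u,v,P[v,u].round(1))
    e=toolT
    for p in [(569.5,-6,65),(573.5,49,65),(565.5,-61,65)]: print(p,proj(c,p).round(1))
    tc={"w3":(567.5,-29.8,52.4),"w4":(547,-28.2,52)}[f]
    print("tcp px",proj(c,tc), "grasp",proj(c,np.array(tc)+[0,0,19]))
```

```text
w3 cam [573.   45.8 233.3]
322 150 [572.2  28.2  70.3]
322 200 [570.   -1.7  70.2]
322 230 [568.5 -20.6  72.1]
322 255 [567.2 -38.3  71.1]
322 270 [566.4 -48.9  71.6]
322 285 [565.6 -60.1  71.8]
306 250 [560.3 -18.7 102.1]
306 260 [560.8 -18.7 113. ]
338 250 [576.8 -20.1 102. ]
380 272 [604.6 -54.5  69.6]
(569.5, -6, 65) [321.7 204.2]
(573.5, 49, 65) [321.5 112.1]
(565.5, -61, 65) [322.  280.6]
tcp px [321.41694613 231.54702177] grasp [321.4560978  243.15900654]
w4 cam [552.6  47.4 233. ]
355 150 [570.4  28.6  71.7]
355 200 [569.3  -1.4  70.7]
355 230 [568.5 -20.6  71.5]
354 260 [567.  -41.6  71.2]
321 248 [547.5 -17.5  99.8]
315 247 [544.3 -17.1  99. ]
328 247 [551.2 -18.   98.2]
312 247 [542.8 -16.9  99.1]
400 272 [597.5 -54.3  68.5]
(569.5, -6, 65) [354.5 204.5]
(573.5, 49, 65) [357.6 112.3]
(565.5, -61, 65) [351.9 281. ]
tcp px [321.55404854 231.55788607] grasp [321.57241871 243.15970296]
```

Run:
```python
from h import *
c=dict(np.load("s4.npz"))
for z in (52,71,99): 
    p=proj(c,(547,-28,z)); print(z,p,(p-[270,100])*3.7)
P=cloud(c)
for x,y in [(207,390),(207,380),(205,370),(200,400),(212,385)]:
    u,v=int(270+x/3.7),int(100+y/3.7);print(u,v,P[v,u].round(1))
cv2.imwrite("pics/s4d.png",cv2.resize(c["color"][170:240,295:365],None,fx=8,fy=8,interpolation=cv2.INTER_NEAREST))
c=dict(np.load("w4.npz"));cv2.imwrite("pics/w4d.png",cv2.resize(c["color"][220:320,270:370],None,fx=6,fy=6,interpolation=cv2.INTER_NEAREST))
P=cloud(c); print([(v,P[v,316].round(0).tolist()) for v in range(225,300,4)])
```

```text
52 [323.57765418 215.31905703] [198.23732048 426.680511  ]
71 [323.61372776 211.05730255] [198.3707927  410.91201942]
99 [323.66795227 204.65118447] [198.5714234  387.20938254]
325 205 [544.5 -38.4 105.8]
325 202 [542.5 -40.8 121.2]
325 200 [542.5 -40.7 129.5]
324 208 [542.2 -36.2  92.6]
327 204 [549.8 -42.3 110. ]
[(225, [541.0, -43.0, 1.0]), (229, [541.0, -47.0, 1.0]), (233, [540.0, -51.0, 0.0]), (237, [540.0, -55.0, -1.0]), (241, [540.0, -59.0, 0.0]), (245, [545.0, -18.0, 96.0]), (249, [545.0, -17.0, 101.0]), (253, [545.0, -17.0, 105.0]), (257, [545.0, -18.0, 108.0]), (261, [545.0, -18.0, 113.0]), (265, [545.0, -18.0, 117.0]), (269, [545.0, -18.0, 120.0]), (273, [545.0, -17.0, 125.0]), (277, [545.0, -18.0, 127.0]), (281, [545.0, -19.0, 128.0]), (285, [546.0, -17.0, 135.0]), (289, [546.0, -17.0, 138.0]), (293, [545.0, -18.0, 138.0]), (297, [545.0, -20.0, 138.0])]
```

View pics/s4d.png

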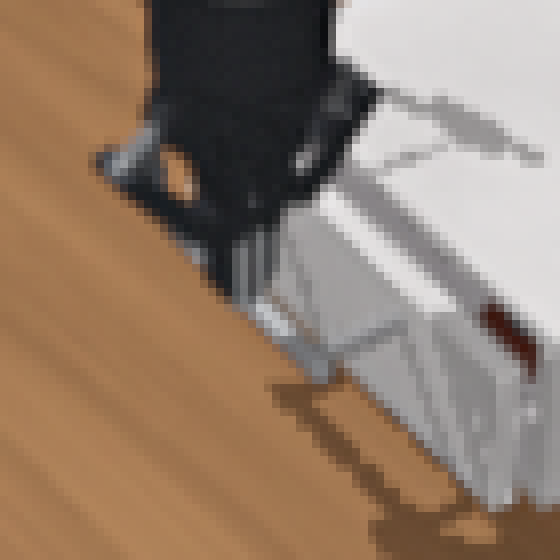

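View pics/w4d.png

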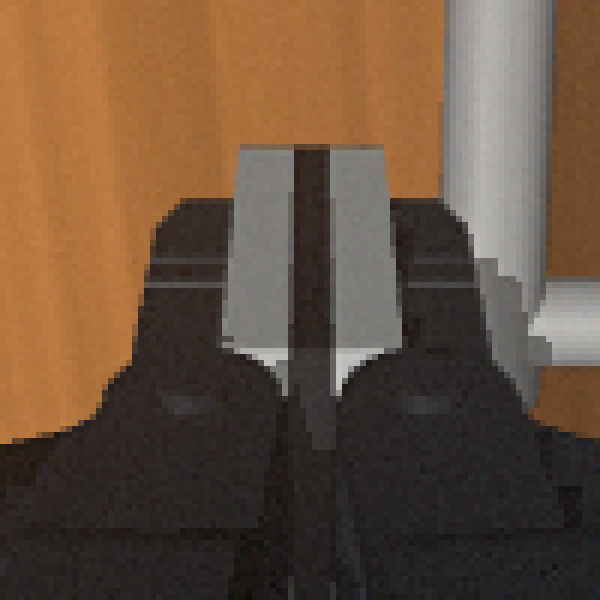

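Run:
```python
from h import *
for f in ("w4","w2","w1"):
    c=dict(np.load(f+".npz"));P=cloud(c)
    print(f,c["cam_to_world"][:3,3])
    m=np.isfinite(P[...,2])&(c["range_z"]<260)&(P[...,2]>c["cam_to_world"][2,3]-150)
    T=c["cam_to_world"]@np.linalg.inv(c["tool_from_camera"])
    Q=(P-T[:3,3])@T[:3,:3]
    for v in range(240,400,12): 
        r=m[v]; 
        print(v, [(u,Q[v,u].round(0).astype(int).tolist()) for u in (250,280,300,316,340,370,400) if r[u]])
```

```text
w4 [552.6165702   47.37261089 233.0077428 ]
240 []
252 [(316, [10, -3, -51])]
264 [(300, [6, -11, -57]), (316, [11, -3, -65]), (340, [7, 9, -57])]
276 [(300, [7, -10, -68]), (316, [11, -2, -75]), (340, [6, 8, -68])]
288 [(250, [12, -28, -85]), (300, [12, -9, -86]), (316, [11, -2, -85]), (340, [12, 7, -86])]
300 [(250, [12, -26, -93]), (280, [6, -17, -85]), (300, [12, -8, -93]), (316, [6, -2, -85]), (340, [11, 7, -92]), (370, [6, 19, -86]), (400, [11, 29, -93])]
312 [(250, [9, -26, -97]), (280, [17, -13, -106]), (300, [16, -7, -105]), (316, [0, -2, -85]), (340, [16, 6, -105]), (370, [17, 15, -106]), (400, [11, 27, -99])]
324 [(250, [3, -27, -95]), (280, [17, -13, -112]), (300, [17, -7, -112]), (316, [-5, -2, -86]), (340, [16, 6, -110]), (370, [16, 15, -111]), (400, [7, 27, -100])]
336 [(250, [-3, -27, -95]), (280, [16, -12, -116]), (300, [16, -6, -116]), (316, [-10, -2, -87]), (340, [16, 5, -116]), (370, [16, 14, -116]), (400, [-5, 30, -93])]
348 [(250, [-8, -27, -96]), (280, [16, -11, -120]), (300, [17, -6, -121]), (316, [10, -2, -113]), (340, [14, 5, -118]), (370, [17, 13, -120]), (
[... 2618 characters left out ...]
, 15, -112]), (400, [16, 21, -120])]
360 [(250, [16, -19, -124]), (280, [10, -12, -118]), (300, [9, -6, -118]), (316, [11, -2, -119]), (340, [11, 5, -119]), (370, [10, 14, -118]), (400, [14, 21, -122])]
372 [(250, [17, -18, -128]), (280, [10, -11, -122]), (300, [10, -6, -122]), (316, [11, -2, -123]), (340, [10, 5, -122]), (370, [18, 11, -130]), (400, [16, 19, -127])]
384 [(250, [18, -16, -133]), (280, [9, -11, -125]), (300, [11, -6, -126]), (316, [9, -2, -125]), (340, [11, 5, -127]), (370, [19, 11, -133]), (400, [19, 17, -134])]
396 [(250, [19, -15, -136]), (280, [19, -9, -136]), (300, [10, -5, -129]), (316, [10, -2, -129]), (340, [10, 4, -129]), (370, [20, 10, -137]), (400, [19, 17, -136])]
```

The depth shows that the fingertips are about 44 mm short of the reported TCP. The pads span tool z -44 to -83, so the fingers closed above the bar and touched nothing. I use tip = TCP z + 44 from here on, and regrasp.

{"op": "carry_out", "data": {
  "plan": [
    [42,[0,0,0],[0,0,0]],
    [42,[0,0,0],[0,0,0]],
    [42,[-2,8,0],[0,0,0]],
    [42,[-2,14.5,0],[0,0,0]],
    [42,[0,0,8],[0,0,0]],
    [42,[0,0,12],[0,0,0]],
    [42,[0,0,12],[0,0,0]],
    [42,[0,0,12],[0,0,0]],
    [42,[0,0,0],[0,0,0]]
  ],
  "grip_force": 30
}}

```text
time_s: 6.12
eef_pos: [568.3, -33.6, 5.3]
ee_rot: [-0.002, 0.733, 0.68, -0.001]
force: [0.3, 0.5, -0.1]
grip_width: 0.49
```

{"op": "carry_out", "data": {
  "plan": [
    [0,[0,0,0],[0,0,0]],
    [0,[0,0,0],[0,0,0]],
    [0,[0,0,0],[0,0,0]],
    [0,[0,0,0],[0,0,0]],
    [0,[0,0,0],[0,0,0]],
    [0,[0,0,0],[0,0,0]]
  ],
  "grip_force": 30
}}

```text
time_s: 6.62
eef_pos: [570.3, -34.1, 8.6]
ee_rot: [0.0, 0.733, 0.68, 0.0]
force: [-1.9, 1.0, 3.5]
grip_width: 0.128
```

{"op": "carry_out", "data": {
  "plan": [
    [0,[0,-1.5,0],[0,0,0]],
    [0,[0,-3,0],[0,0,0]],
    [0,[0,-5,0],[0,0,0]],
    [0,[0,-6,0],[0,0,0]],
    [0,[0,-6,0],[0,0,0]],
    [0,[0,-6,0],[0,0,0]],
    [0,[0,-6,0],[0,0,0]],
    [0,[0,-6,0],[0,0,0]],
    [0,[0,-6,0],[0,0,0]],
    [0,[0,-6,0],[0,0,0]],
    [0,[0,-6,0],[0,0,0]],
    [0,[0,-6,0],[0,0,0]],
    [0,[0,-6,0],[0,0,0]],
    [0,[0,-6,0],[0,0,0]],
    [0,[0,-6,0],[0,0,0]],
    [0,[0,-6,0],[0,0,0]],
    [0,[0,-6,0],[0,0,0]],
    [0,[0,-6,0],[0,0,0]],
    [0,[0,-6,0],[0,0,0]],
    [0,[0,-5,0],[0,0,0]]
  ]
}}

```text
time_s: 8.28
eef_pos: [459.8, -26.0, 8.6]
ee_rot: [0.001, 0.733, 0.68, 0.0]
force: [2.9, -1.3, 6.0]
grip_width: 0.129
```

Run:
```python
from h import *
s,c=look("wrist","w5")
print(s["time_s"],s["eef_pos"],s["grip_width"],s["force"])
```

```text
8.2833 [459.76564355 -26.01685019   8.6289385 ] 0.129421062559183 [ 2.85195368 -1.34580293  5.98243067]
```

View pics/w5.png

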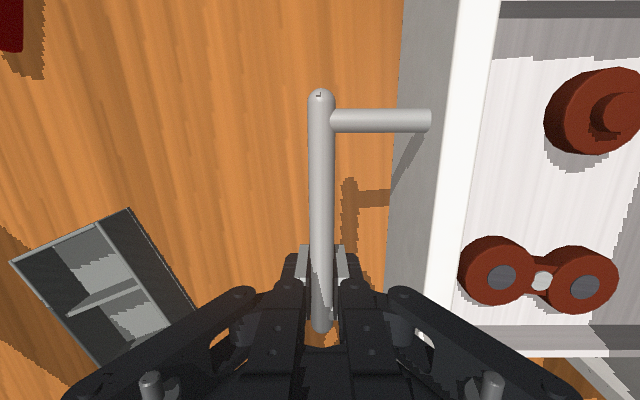

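{"op": "carry_out", "data": {
  "plan": [
    [0,[0,-3,0],[0,0,0]],
    [0,[0,-3,0],[0,0,0]],
    [0,[0,-3,0],[0,0,0]],
    [0,[0,-2,0],[0,0,0]],
    [0,[0,-2,0],[0,0,0]],
    [0,[0,-2,0],[0,0,0]],
    [0,[0,0,0],[0,0,0]]
  ]
}}

```text
time_s: 8.92
eef_pos: [444.7, -24.9, 8.6]
ee_rot: [0.001, 0.733, 0.68, 0.0]
force: [-1.0, -2.7, 8.2]
grip_width: 0.13
```

{"op": "carry_out", "data": {
  "plan": [
    [0,[0,-1.5,0],[0,0,0]],
    [0,[0,-1.5,0],[0,0,0]],
    [0,[0,-1.5,0],[0,0,0]],
    [0,[0,0,0],[0,0,0]]
  ]
}}

```text
time_s: 9.25
eef_pos: [440.3, -24.6, 8.6]
ee_rot: [0.001, 0.733, 0.68, 0.0]
force: [0.2, -2.9, 7.8]
grip_width: 0.125
```

{"op": "carry_out", "data": {
  "plan": [
    [0,[0,-1.5,0],[0,0,0]],
    [0,[0,-1.5,0],[0,0,0]],
    [0,[0,-1.5,0],[0,0,0]],
    [0,[0,-1,0],[0,0,0]]
  ]
}}

```text
time_s: 9.58
eef_pos: [439.7, -24.7, 8.8]
ee_rot: [0.005, 0.734, 0.679, 0.004]
force: [31.0, 2.7, -19.3]
grip_width: 0.124
```

{"op": "carry_out", "data": {
  "plan": [
    [0,[0,2,0],[0,0,0]],
    [0,[0,2,0],[0,0,0]],
    [42,[0,0,0],[0,0,0]],
    [42,[0,0,0],[0,0,0]],
    [42,[0,0,0],[0,0,0]],
    [42,[0,0,-15],[0,0,0]],
    [42,[0,0,-20],[0,0,0]],
    [42,[0,0,-25],[0,0,0]],
    [60,[0,0,-30],[0,0,0]],
    [60,[0,0,-30],[0,0,0]],
    [60,[0,0,-30],[0,0,0]],
    [60,[0,0,-30],[0,0,0]],
    [60,[0,0,-30],[0,0,0]],
    [60,[0,0,-20],[0,0,0]],
    [60,[0,0,0],[0,0,0]],
    [60,[0,0,0],[0,0,0]]
  ]
}}

```text
time_s: 10.92
eef_pos: [438.8, -24.0, 238.1]
ee_rot: [0.0, 0.733, 0.68, 0.0]
force: [-0.3, -0.4, -1.0]
grip_width: 0.702
```

Run:
```python
from h import *
s,c=look("wrist","w6")
print(s["time_s"],s["eef_pos"],s["ee_rot"],s["grip_width"],s["force"],s["joints"])
```

```text
10.9167 [438.78136245 -24.02796344 238.13469953] [2.52419917e-04 7.33457827e-01 6.79734903e-01 1.17210550e-04] 0.7016556363664642 [-0.28592475 -0.41942293 -1.01534294] [-3.22527491e-01  8.84240407e-02  1.65539255e+00 -3.73524211e-05
  1.39722067e+00 -2.46527073e-01]
```

View pics/w6.png

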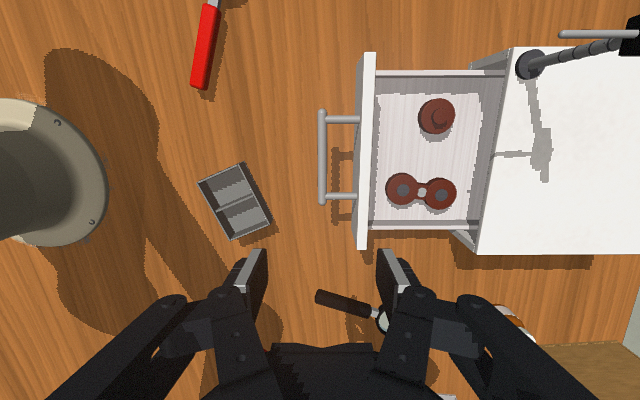

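The tray is out. The link's steel disc is at (422,192), the cap at (436,116) and the needle tip at (560,33). Next I measure these points and the loupe's pose.

Run:
```python
from h import *
c=dict(np.load("w6.npz"));P=cloud(c)
hsv=cv2.cvtColor(c["color"],cv2.COLOR_BGR2HSV)
m=((hsv[...,0]<12)|(hsv[...,0]>172))&(hsv[...,1]>110)&(hsv[...,2]<190)
m[:80]=0;m[230:]=0;m[:,:375]=0;m[:,480:]=0
n,l,st,ce=cv2.connectedComponentsWithStats(m.astype(np.uint8))
for i in range(1,n):
    if st[i,4]>150:
        q=P[l==i]; q=q[q[:,2]>24]
        print(ce[i],st[i],np.median(q,0),cv2.minAreaRect(q[:,:2].astype(np.float32)))
print("disc",onz(c,422,192,30),P[192,422])
cv2.imwrite("pics/w6l.png",cv2.resize(c["color"][160:225,375:470],None,fx=7,fy=7,interpolation=cv2.INTER_CUBIC))
cv2.imwrite("pics/w6p.png",cv2.resize(c["color"][0:80,540:640],None,fx=7,fy=7,interpolation=cv2.INTER_CUBIC))
for u in (561,565,580,600): print(u,[P[v,u].round(1).tolist() for v in (32,33,34)])
m=(P[...,2]>78)&(P[...,2]<90);m[:,:350]=0;m[:,385:]=0;m[260:]=0;q=P[m]
print(cv2.minAreaRect(q[:,:2].astype(np.float32)),np.median(q,0))
m=(P[...,2]>60)&(P[...,2]<75);m[:,:315]=0;m[:,329:]=0;m[210:]=0;q=P[m];print("bar",np.median(q,0),q.min(0),q.max(0))
```

```text
[437.45081967 114.97892272] [421  98  34  36 854] [596.66186693  44.26909292  32.45323804] ((597.8212280273438, 42.7188720703125), (43.5680046081543, 43.41936111450195), 72.90672302246094)
[421.32311144 190.7920718 ] [ 387  173   69   37 1337] [583.5062368  -58.12311194  32.0427796 ] ((579.7942504882812, -59.73035430908203), (44.5222282409668, 99.18644714355469), 77.95165252685547)
disc [581.4921787  -60.69123766  30.        ] [580.87868696 -60.18933583  31.73864052]
561 [[605.1, 93.4, 210.8], [606.0, 93.0, 209.8], [604.6, 92.0, 211.7]]
565 [[607.1, 93.0, 211.6], [607.3, 92.4, 211.5], [607.5, 91.9, 211.3]]
580 [[615.7, 92.0, 213.1], [617.7, 91.9, 210.7], [618.5, 91.4, 210.0]]
600 [[628.5, 91.0, 213.2], [629.6, 90.6, 212.0], [630.4, 90.2, 211.4]]
((493.4560852050781, -1.1907119750976562), (233.8953399658203, 14.334468841552734), 85.86395263671875) [493.88204556  17.04799353  83.94292959]
bar [442.0065557    7.85077196  70.02095297] [432.24569932 -57.68941525  63.48271554] [452.86953018  63.05094486  72.90477721]
```

View pics/w6l.png

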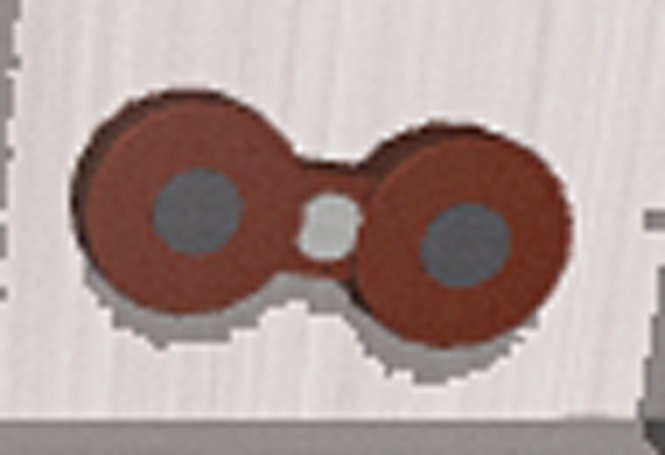

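View pics/w6p.png

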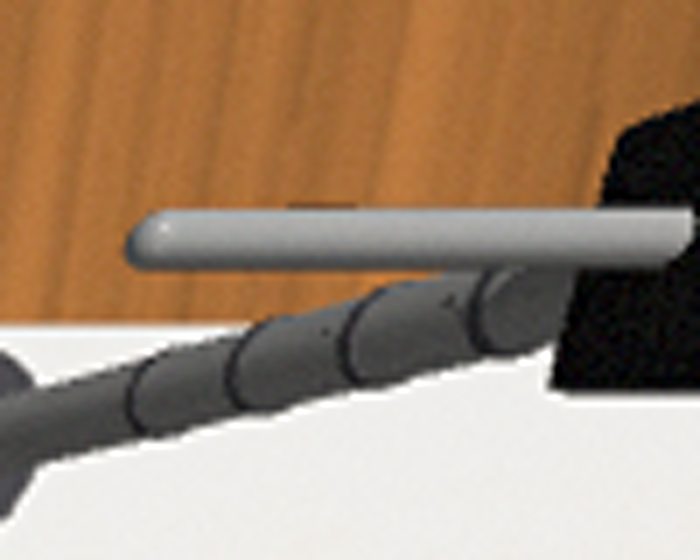

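Run:
```python
from h import *
from scipy.optimize import least_squares
w1=dict(np.load("w1.npz"));w6=dict(np.load("w6.npz"));s0=dict(np.load("side0.npz"))
obs=[(w1,440.7,81.4),(w6,558.6,34.3),(s0,317.6,154.3)]
for k in [(0,1),(0,2),(1,2)]:
    print(k,twopt(ray(*obs[k[0]]),ray(*obs[k[1]])))
f=lambda p:np.concatenate([(proj(c,p)-[u,v])*np.linalg.norm(c["cam_to_world"][:3,3]-p)/c["fx"] for c,u,v in obs])
r=least_squares(f,[608,92,208]);print(r.x,r.fun)
P=cloud(w6)
q=np.array([P[v,u] for u in range(565,625) for v in (31,32,33,34)]);print(np.nanmedian(q[:,2]))
P=cloud(w1);
# needle crest in w1
q=np.array([P[v,u] for u in range(446,490) for v in (80,81)]);print(np.nanmedian(q[:,2]))
for a in [(403,190.1),(441.4,194.8)]: print(onz(w6,*a,32))
f5=lambda x,y:(270+(x+.5)/5-.5,265+(y+.5)/5-.5)
for p,z in [((120,75),20),((103,135),20),((352,147),20),((340,208),20),((467,207),10)]: print(p,onz(w1,*f5(*p),z))
# link in w5 for second view
w5=dict(np.load("w5.npz"))
```

```text
(0, 1) (array([605.9847312 ,  92.6111134 , 207.96154841]), np.float64(0.1679574771979692))
(0, 2) (array([608.35387569,  91.63525297, 208.23577149]), np.float64(4.929289228417134))
(1, 2) (array([610.37164685,  93.1436286 , 205.83851197]), np.float64(4.444987211361064))
[607.7447473   92.41405236 206.75373257] [ 1.46959512  0.15459633  1.13537167  0.73511598 -3.24547013  2.05579027]
211.61120110916292
211.51279820732412
[553.60493711 -55.22854767  32.        ]
[608.73062989 -66.41163867  32.        ]
(120, 75) [ 421.16216869 -216.64745719   20.        ]
(103, 135) [ 411.82927365 -242.28917945   20.        ]
(352, 147) [ 506.71092147 -255.05748553   20.        ]
(340, 208) [ 500.42364065 -282.3563746    20.        ]
(467, 207) [ 551.03561686 -293.44622726   10.        ]
```

The focal height is about 208 mm, the link middle (581.3,-60.8), and the loupe origin about (552,-293) with yaw about -25°. Next I turn the tool and go above the handle.

{"op": "carry_out", "data": {
  "plan": [
    [60,[0,0,0],[0,0,1.15]],
    [60,[0,0,0],[0,0,1.15]],
    [60,[0,0,0],[0,0,1.15]],
    [60,[0,0,0],[0,0,1.15]],
    [60,[0,0,0],[0,0,1.15]],
    [60,[0,0,0],[0,0,1.15]],
    [60,[0,0,0],[0,0,1.15]],
    [60,[0,0,0],[0,0,1.15]],
    [60,[0,0,0],[0,0,1.15]],
    [60,[0,0,0],[0,0,1.15]],
    [60,[0,0,0],[0,0,1.15]],
    [60,[0,0,0],[0,0,1.15]],
    [60,[0,0,0],[0,0,1.15]],
    [60,[0,0,0],[0,0,1.15]],
    [60,[0,0,0],[0,0,1.15]],
    [60,[0,0,0],[0,0,1.15]]
  ]
}}

```text
time_s: 12.3
eef_pos: [438.2, -23.8, 236.4]
ee_rot: [-0.0, 0.976, -0.217, -0.002]
force: [0.2, -0.1, -0.7]
grip_width: 0.7
```

{"op": "carry_out", "data": {
  "plan": [
    [60,[14.1,19.6,5],[0,0,0]],
    [60,[14.1,19.6,5],[0,0,0]],
    [60,[14.1,19.6,5],[0,0,0]],
    [60,[14.1,19.6,5],[0,0,0]],
    [60,[14.1,19.6,5],[0,0,0]],
    [60,[14.1,19.6,5],[0,0,0]],
    [60,[14.1,19.6,20],[0,0,0]],
    [60,[14.1,19.6,20],[0,0,0]],
    [60,[14.1,19.6,20],[0,0,0]],
    [60,[14.1,19.6,20],[0,0,0]],
    [60,[0,0,0],[0,0,0]],
    [60,[0,0,0],[0,0,0]]
  ]
}}

```text
time_s: 13.3
eef_pos: [483.7, -260.9, 125.5]
ee_rot: [-0.001, 0.977, -0.215, -0.002]
force: [-0.3, -0.0, -0.5]
grip_width: 0.701
```

Run:
```python
from h import *
s,c=look("wrist","w7")
print(s["time_s"],s["eef_pos"],s["ee_rot"],s["grip_width"],s["force"],s["joints"])
```

```text
13.3 [ 483.70632222 -260.88080549  125.50155687] [-0.00126687  0.97659615 -0.21506499 -0.00232695] 0.7009461629849213 [-0.33785137 -0.02398504 -0.48979975] [-7.07872480e-01  4.29589802e-01  1.51463098e+00  4.22915799e-05
  1.20267066e+00  1.29642682e+00]
```

View pics/w7.png

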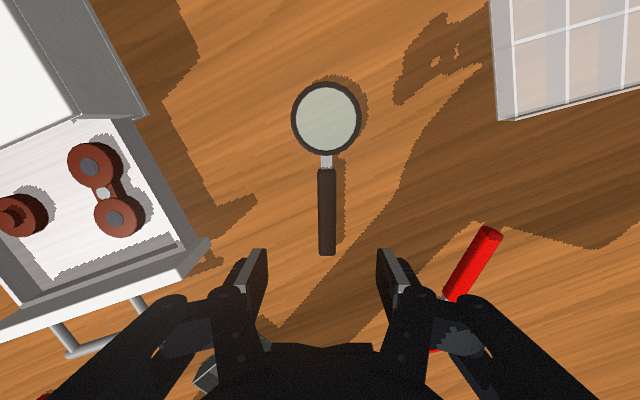

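Run:
```python
from h import *
from rig import ctrl
c=dict(np.load("w7.npz"));T=c["T"]@np.linalg.inv(c["tool_from_camera"])
def tl(p): return (T[:3,:3].T@(np.array(p)-T[:3,3])).round(1)
for n,u,v,z in [("hend",327,256,20),("hmid",326.5,212,20),("hneck",326,168.5,20),("ring",326.3,118,9),("red",487,232,20),("red2",445,298,20)]:
    p=onz(c,u,v,z);print(n,p.round(1),tl(p))
hsv=cv2.cvtColor(c["color"],cv2.COLOR_BGR2HSV)
m=(hsv[...,2]<75);m[:75]=0;m[258:]=0;m[:,:285]=0;m[:,:]&=True;m[:,368:]=0
m=m.astype(np.uint8)
# handle rows
for v in range(175,252,12):
    us=np.where(m[v,310:345])[0]+310; a=onz(c,us.min()-.5,v,20);b=onz(c,us.max()+.5,v,20);print(v,us.min(),us.max(),tl((a+b)/2),np.linalg.norm(a-b).round(1))
mm=m.copy();mm[160:]=0
k=max(cv2.findContours(mm,cv2.RETR_EXTERNAL,cv2.CHAIN_APPROX_NONE)[0],key=cv2.contourArea)
e=cv2.fitEllipse(k);print(e,onz(c,*e[0],12).round(1),tl(onz(c,*e[0],12)))
P=cloud(c);print("handle z",np.nanmedian(P[180:245,322:332,2]))
# link
cv2.imwrite("pics/w7l.png",cv2.resize(c["color"][135:245,60:150],None,fx=5,fy=5,interpolation=cv2.INTER_CUBIC))
for u,v,z in [(88.8,166.5,32),(115.3,218,32),(103.5,192.5,30)]: print(onz(c,u,v,z))
```

```text
hend [ 413.5 -235.8   20. ] [-73.7   6.9 105.9]
hmid [ 462.  -257.3   20. ] [-20.6   6.  105.6]
hneck [ 505.5 -276.5   20. ] [ 26.8   5.2 105.4]
ring [ 550.5 -297.6    9. ] [ 76.6   5.4 116.1]
red [ 366.2 -409.    20. ] [-43.9 183.9 105.5]
red2 [ 303.  -341.2   20. ] [-129.7  149.   105.9]
175 317 335 [ 20.    5.3 105.4] 19.8
187 318 335 [  7.2   5.8 105.5] 19.0
199 318 335 [ -5.9   5.9 105.5] 19.2
211 318 335 [-19.5   6.  105.6] 19.5
223 318 335 [-33.4   6.1 105.7] 19.8
235 319 335 [-47.7   6.7 105.7] 18.9
247 319 335 [-62.4   6.8 105.8] 19.2
((325.7821350097656, 117.87580108642578), (69.56216430664062, 72.90415954589844), 176.0747833251953) [ 550.8 -297.1   12. ] [ 76.7   4.9 113.1]
handle z 20.07906658804808
[607.66834187 -65.22137715  32.        ]
[552.5641195  -55.23129439  32.        ]
[580.27393375 -59.84635119  30.        ]
```

View pics/w7l.png

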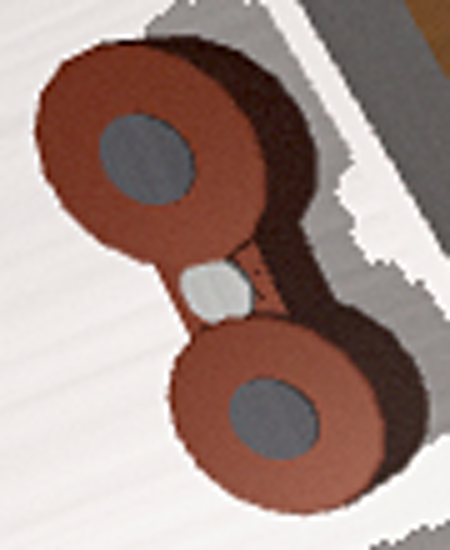

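{"op": "carry_out", "data": {
  "plan": [
    [45,[0,5.6,10],[0,0,-0.17]],
    [45,[0,0,22],[0,0,0]],
    [45,[0,0,22],[0,0,0]],
    [45,[0,0,22],[0,0,0]],
    [45,[0,0,20],[0,0,0]],
    [45,[0,0,18],[0,0,0]],
    [45,[0,0,12],[0,0,0]],
    [45,[0,0,0],[0,0,0]]
  ]
}}

```text
time_s: 14.02
eef_pos: [481.7, -264.3, 0.5]
ee_rot: [-0.001, 0.979, -0.205, -0.002]
force: [-0.8, 0.5, -1.0]
grip_width: 0.526
```

Run:
```python
from h import *
s,c=look("wrist","w8")
print(s["time_s"],s["eef_pos"],s["ee_rot"],s["grip_width"],s["force"],s["joints"])
```

```text
14.0167 [ 481.6654901  -264.32257962    0.508545  ] [-9.27390463e-04  9.78739111e-01 -2.05100881e-01 -1.58794871e-03] 0.5263020043297598 [-0.82025009  0.48549456 -1.00289681] [-7.15226109e-01  5.92331455e-01  1.62783037e+00  9.17507898e-05
  9.25107943e-01  1.26864914e+00]
```

View pics/w8.png

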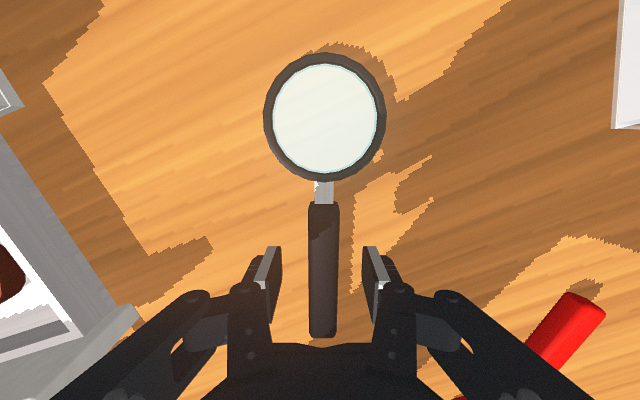

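{"op": "carry_out", "data": {
  "plan": [
    [45,[0,0,12],[0,0,0]],
    [45,[0,0,12],[0,0,0]],
    [45,[0,0,10],[0,0,0]],
    [45,[0,0,6],[0,0,0]],
    [45,[0,0,0],[0,0,0]]
  ]
}}

```text
time_s: 14.48
eef_pos: [482.1, -265.6, -39.0]
ee_rot: [-0.0, 0.979, -0.206, -0.001]
force: [-0.7, 0.9, -0.1]
grip_width: 0.527
```

{"op": "carry_out", "data": {
  "plan": [
    [10,[0,0,0],[0,0,0]],
    [10,[0,0,0],[0,0,0]],
    [10,[0,0,0],[0,0,0]],
    [10,[0,0,0],[0,0,0]],
    [10,[0,0,0],[0,0,0]],
    [10,[0,0,0],[0,0,0]]
  ],
  "grip_force": 60
}}

```text
time_s: 14.98
eef_pos: [483.0, -266.5, -37.2]
ee_rot: [0.0, 0.979, -0.206, 0.001]
force: [-0.9, 0.9, 5.9]
grip_width: 0.224
```

Run:
```python
from h import *
s,c=look("wrist","w9")
print(s["time_s"],s["eef_pos"],s["ee_rot"],s["grip_width"],s["force"],s["joints"])
```

```text
14.9833 [ 482.99573063 -266.53564324  -37.17000983] [ 3.23969738e-04  9.78624736e-01 -2.05653046e-01  5.87726884e-04] 0.22417457384395378 [-0.90547598  0.86860503  5.92765997] [-7.16670729e-01  6.55171945e-01  1.64138009e+00  1.03417303e-05
  8.43698431e-01  1.26838076e+00]
```

View pics/w9.png

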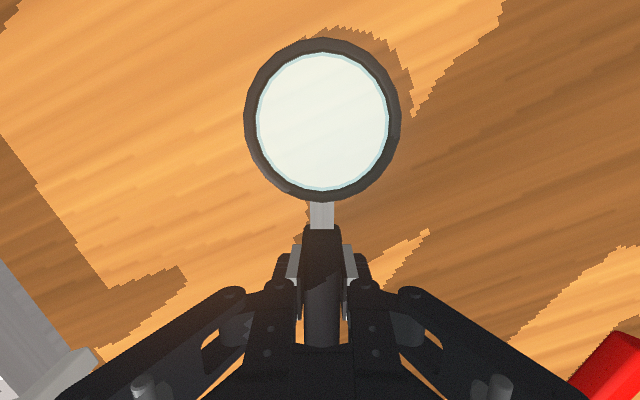

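The handle is gripped at 19 mm, centred between the pads. I lift a little and check how level the lens is.

{"op": "carry_out", "data": {
  "plan": [
    [10,[0,0,-4],[0,0,0]],
    [10,[0,0,-6],[0,0,0]],
    [10,[0,0,-10],[0,0,0]],
    [10,[0,0,-15],[0,0,0]],
    [10,[0,0,-20],[0,0,0]],
    [10,[0,0,-20],[0,0,0]],
    [10,[0,0,-15],[0,0,0]],
    [10,[0,0,0],[0,0,0]],
    [10,[0,0,0],[0,0,0]]
  ]
}}

```text
time_s: 15.78
eef_pos: [482.8, -266.3, 52.7]
ee_rot: [0.0, 0.979, -0.206, 0.001]
force: [0.1, 0.2, -1.2]
grip_width: 0.215
```

```bash
cat > lens.py <<'E'
from h import *
def lens(c,tag):
    T=c["T"]@np.linalg.inv(c["tool_from_camera"]);P=cloud(c);Q=(P-T[:3,3])@T[:3,:3]
    hsv=cv2.cvtColor(c["color"],cv2.COLOR_BGR2HSV); print(tag)
    m=(hsv[...,2]<80)&(Q[...,2]>-110)&(Q[...,2]<-30)&(Q[...,0]>36)&(abs(Q[...,1])<60)
    k=max(cv2.findContours(m.astype(np.uint8),cv2.RETR_EXTERNAL,cv2.CHAIN_APPROX_NONE)[0],key=cv2.contourArea)
    e=cv2.fitEllipse(k);print("ellipse",e)
    for nm,X in (("tool",Q),("world",P)):
        q=X[m]; md=np.median(q[:,2]); 
        for _ in range(5):
            A=np.c_[q[:,:2]-[0,0],np.ones(len(q))];co,*_=np.linalg.lstsq(A,q[:,2],rcond=None);r=q[:,2]-A@co;q=q[abs(r)<3]
        cc,rad=cv2.minEnclosingCircle(q[:,:2].astype(np.float32))
        print(nm,"plane slopes deg",np.degrees(np.arctan(co[:2])).round(2),"n",len(q),"ctr",np.round(cc,1),rad,"z@ctr",(co[0]*cc[0]+co[1]*cc[1]+co[2]).round(1))
E
python3 - <<'E'
from lens import *
s,c=look("wrist","w10")
print(s["time_s"],s["eef_pos"],s["ee_rot"],s["grip_width"],s["force"],s["wrist_torque"])
lens(dict(np.load("w9.npz")),"w9");lens(c,"w10")
s,c=look("side","s10");cv2.imwrite("pics/s10c.png",cv2.resize(c["color"][130:330,280:480],None,fx=3,fy=3,interpolation=cv2.INTER_CUBIC))
E
```

```text
15.7833 [ 482.79005921 -266.31087812   52.72331711] [ 3.54856660e-04  9.78632290e-01 -2.05616916e-01  6.31425584e-04] 0.21526387276408424 [ 0.06866002  0.16783067 -1.22989002] [ 0.03372176 -0.00268753  0.00088408]
w9
ellipse ((324.72210693359375, 125.91039276123047), (139.72384643554688, 143.19081115722656), 39.299137115478516)
tool plane slopes deg [ 0.92 -0.45] n 1918 ctr [72.9  0.8] 35.625335693359375 z@ctr -50.2
world plane slopes deg [-0.96 -0.1 ] n 1918 ctr [ 549.4 -296.6] 35.62546920776367 z@ctr 13.1
w10
ellipse ((323.89959716796875, 120.35028839111328), (146.87245178222656, 161.06834411621094), 154.7884979248047)
tool plane slopes deg [ 0.12 -0.56] n 3419 ctr [73.1  1.1] 35.619544982910156 z@ctr -50.5
world plane slopes deg [-0.27 -0.52] n 3419 ctr [ 549.3 -296.7] 35.61967468261719 z@ctr 103.3
```

View pics/w10.png

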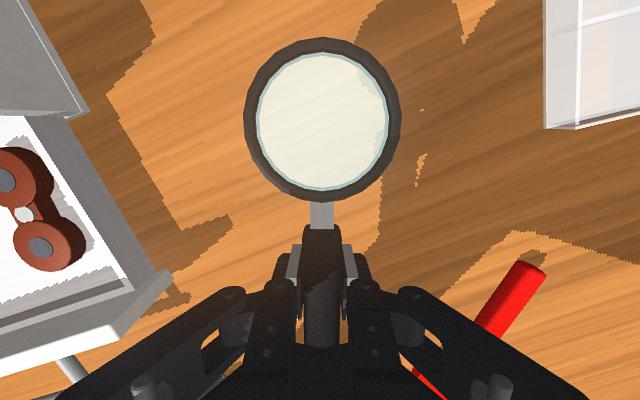

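View pics/s10c.png

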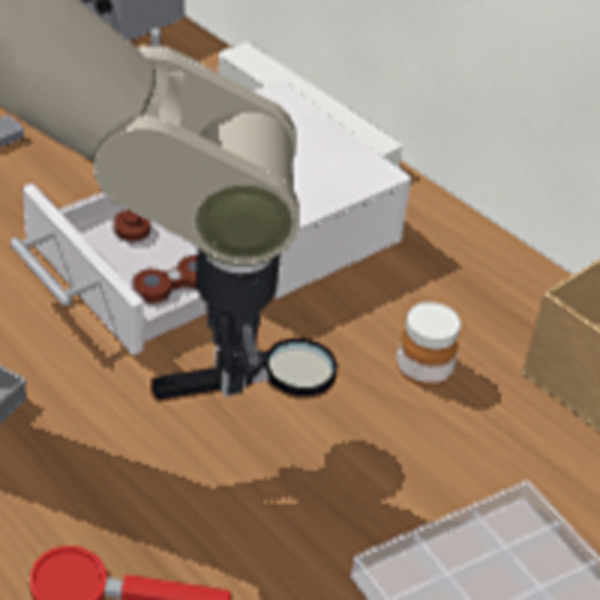

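The lens is level within about 0.5° and did not slip. The lens centre sits at tool (73,1,-44). I lift to the focal height and carry it over the link.

{"op": "carry_out", "data": {
  "plan": [
    [10,[0,0,-12],[0,0,0]],
    [10,[0,0,-20],[0,0,0]],
    [10,[0,0,-22],[0,0,0]],
    [10,[0,0,-22],[0,0,0]],
    [10,[0,0,-21],[0,0,0]],
    [10,[0,0,-14.6],[0,0,0]],
    [10,[-2.5,-9,0],[0,0,0]],
    [10,[-5,-17,0],[0,0,0]],
    [10,[-6,-21,0],[0,0,0]],
    [10,[-6,-21,0],[0,0,0]],
    [10,[-6,-21,0],[0,0,0]],
    [10,[-6,-21,0],[0,0,0]],
    [10,[-6,-21,0],[0,0,0]],
    [10,[-6,-21,0],[0,0,0]],
    [10,[-6,-21,0],[0,0,0]],
    [10,[-6,-20,0],[0,0,0]],
    [10,[-5.7,-18,0],[0,0,0]],
    [10,[-4,-14,0],[0,0,0]],
    [10,[-1,-3.9,0],[0,0,0]],
    [10,[0,0,0],[0,0,0]]
  ]
}}

```text
time_s: 17.55
eef_pos: [513.5, -28.8, 162.3]
ee_rot: [-0.0, 0.979, -0.205, -0.001]
force: [0.4, -0.5, -1.4]
grip_width: 0.218
```

{"op": "carry_out", "data": {
  "plan": [
    [10,[0,0,0],[0,0,0]],
    [10,[0,0,0],[0,0,0]],
    [10,[0,0,0],[0,0,0]]
  ]
}}

```text
time_s: 17.8
eef_pos: [514.0, -30.7, 163.4]
ee_rot: [0.0, 0.979, -0.206, -0.0]
force: [-0.5, -0.4, -1.2]
grip_width: 0.219
```

Run:
```python
from lens import *
s,c=look("wrist","w11")
print(s["time_s"],s["eef_pos"],s["ee_rot"],s["grip_width"],s["force"],s["joints"])
lens(c,"w11")
for n in ("side","top"):
    _,d=look(n,n+"11")
d=dict(np.load("side11.npz"));cv2.imwrite("pics/s11c.png",cv2.resize(d["color"][110:310,270:470],None,fx=3,fy=3,interpolation=cv2.INTER_CUBIC))
d=dict(np.load("top11.npz"));cv2.imwrite("pics/t11c.png",cv2.resize(d["color"][110:240,260:400],None,fx=4.5,fy=4.5,interpolation=cv2.INTER_CUBIC))
```

```text
17.8 [514.0001495  -30.72783498 163.41198474] [ 4.03329022e-05  9.78517626e-01 -2.06163090e-01 -1.87148025e-04] 0.21858342259585903 [-0.48096623 -0.39612046 -1.24947537] [-2.87473267e-01  3.16115571e-01  1.57325737e+00 -1.16081607e-04
  1.25258639e+00  1.69866377e+00]
w11
ellipse ((322.17950439453125, 119.14390563964844), (156.24586486816406, 163.62762451171875), 173.9657440185547)
tool plane slopes deg [-0.03  0.04] n 5349 ctr [73.  1.] 35.788330078125 z@ctr -50.8
world plane slopes deg [0.02 0.02] n 5349 ctr [580.4 -61.1] 35.78839111328125 z@ctr 214.2
```

View pics/w11.png

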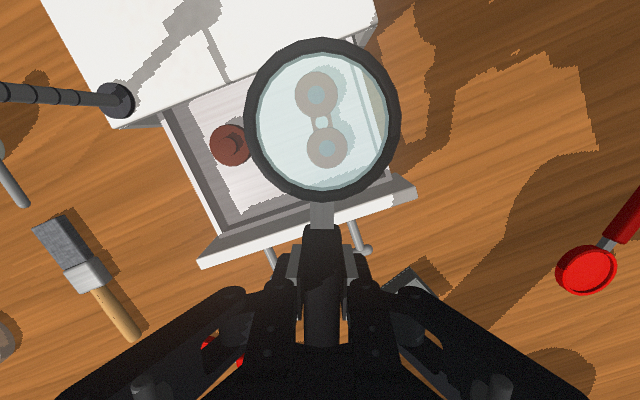

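View pics/s11c.png

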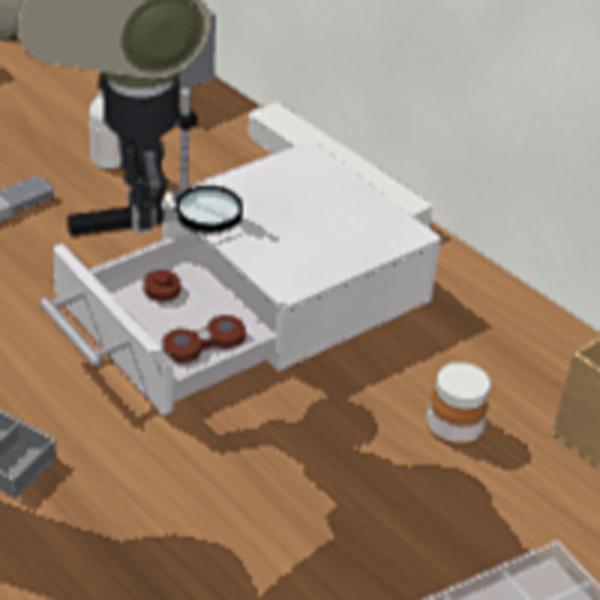

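View pics/t11c.png

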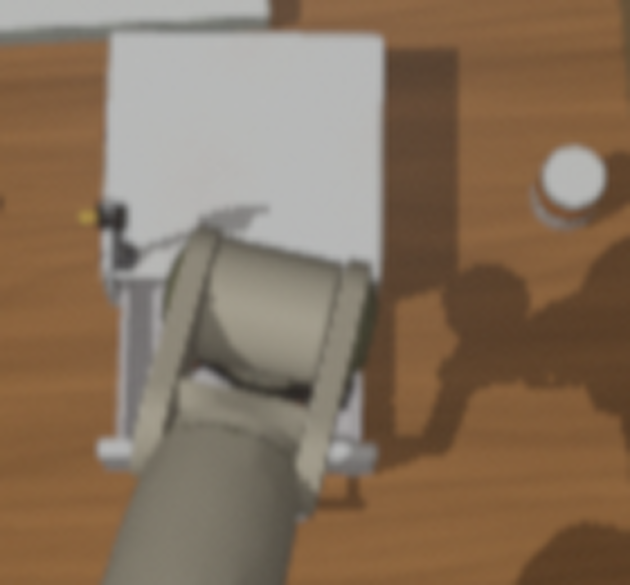

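The picture shows the link's disc at (321,122) through the lens, with the ring centred at (322,119). The cap lies at (230,145), outside the lens. Everything looks clear, and the pointer is unmoved. I do a final numeric check.

Run:
```python
from lens import *
from rig import ctrl
c=dict(np.load("w11.npz"))
print(onz(c,321,122,30),onz(c,316,95,32),onz(c,327,147.5,32))
d=dict(np.load("side11.npz"));d0=dict(np.load("side0.npz"))
f=lambda x,y:(270+(x+.5)/3-.5,110+(y+.5)/3-.5)
for q in [(183,345),(227,327)]: print("side lobe",onz(d,*f(*q),32))
print("side lens px",proj(d,(580.4,-61.1,207.5)),"obs",f(210,208))
print("side ptr diff",cv2.absdiff(d["color"],d0["color"])[140:160,326:340].mean())
s=ctrl.sense();print(s["time_s"],s["eef_pos"],np.abs(s["dq"]).max())
```

```text
[580.25748527 -59.97385381  30.        ] [607.08113863 -66.11118901  32.        ] [552.99968195 -55.17309571  32.        ]
side lobe [551.22488163 -61.98383553  32.        ]
side lobe [609.74926112 -68.02120181  32.        ]
side lens px [338.74849572 179.55358985] obs (339.6666666666667, 179.0)
side ptr diff 11.84047619047619
17.95 [514.10394675 -30.45412195 163.6508522 ] 0.003946034166775662
```

{"op": "carry_out", "data": {
  "plan": [
    [10,[0,0,-0.6],[0,0,0]],
    [10,[0,0,0],[0,0,0]],
    [10,[0,0,0],[0,0,0]],
    [10,[0,0,0],[0,0,0]],
    [10,[0,0,0],[0,0,0]],
    [10,[0,0,0],[0,0,0]]
  ]
}}

```text
time_s: 18.45
eef_pos: [514.1, -30.0, 164.3]
ee_rot: [0.0, 0.979, -0.206, -0.0]
force: [-0.4, -0.2, -2.4]
grip_width: 0.221
```

Run:
```python
from lens import *
from rig import ctrl
s,c=look("wrist","w12");print(s["time_s"],s["eef_pos"],np.abs(s["dq"]).max(),s["grip_width"],s["force"])
lens(c,"w12")
_,d=look("side","side12");d0=dict(np.load("side0.npz"))
a=np.hstack([x["color"][130:200,300:370] for x in (d0,d)]);cv2.imwrite("pics/ptr.png",cv2.resize(a,None,fx=5.5,fy=5.5,interpolation=cv2.INTER_CUBIC))
```

```text
18.45 [514.11016315 -30.02031928 164.27506457] 0.002152980247811817 0.22137748508687347 [-0.3639867  -0.17765061 -2.44357751]
w12
ellipse ((322.14154052734375, 119.17384338378906), (156.33218383789062, 163.60337829589844), 175.0452880859375)
tool plane slopes deg [0.02 0.05] n 5315 ctr [72.9  0.9] 35.822303771972656 z@ctr -50.8
world plane slopes deg [-0.    0.05] n 5315 ctr [580.4 -60.2] 35.82241439819336 z@ctr 215.0
```

View pics/ptr.png

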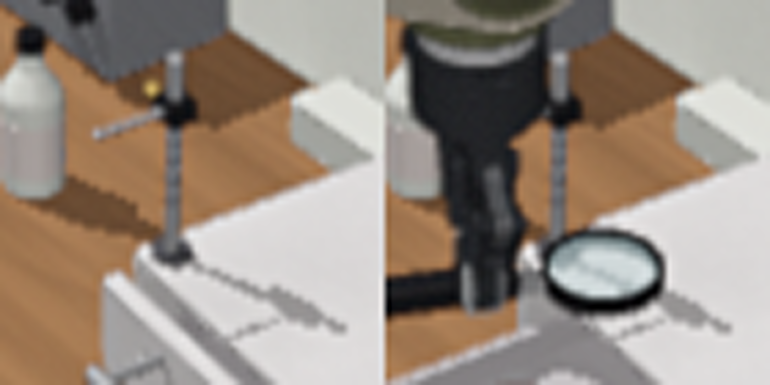

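The clamp, rod and shadow sit where they were at the start. The lens is at (580.4,-60.2) with a height of about 208, level and still, so I hand the job in.

```bash
python3 -c "
from rig import ctrl
print(ctrl.finish_job())"
```

```text
the job is handed in; nothing more can be done
None
```

The tray is out at its stop, and the black lens is held over the middle of the link at the pointer's height. I handed the job in at about 18.5 s of the 53 s allowed.

**What I did**
- I pulled the tray out by its bar until it met the stop: it moved about 130 mm and the wrist force rose to about 31 N. The panel's measured position then put the tray about 141 mm out.
- I took the black lens by its handle, lifted it, and carried it over the link without slip.

**Last checks**
- **Centring:** the lens centre is at (580.4, -60.2). The link middle measured about (580.1 to 581.3, -60 to -61) in the wrist views, and its disc shows in the middle of the lens.
- **Height:** the lens is about 208 mm above the bench. The needle tip came out at 207 to 209 mm depending on the method.
- **Level and still:** the ring is within 0.1° of level, and the arm was at rest.
- **Tray and bystanders:** both parts lie in the tray. The clamp, the rod and the shadow on the cabinet look unchanged. In the last side view the needle itself was hidden behind the gripper. I did not measure the other things on the bench again, but the arm never went near them.

**What failed or disagreed**
- My first grasp of the bar closed on air. The real fingertips are about 44 mm short of the reported TCP, and I corrected for this from then on.
- The side camera disagreed with the wrist camera by 2 to 5 mm on the needle tip and by up to 7 mm on the link. I relied on the wrist views.

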